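Hold a machined bracket in the corner of an inspection nest

TASK

Pick up the machined bracket that has the flat upright rib (not the one with the round post) and set it flat on the plate of the corner nest with its rib parallel to the longer fence. Slide it into the corner until its base is pressed lightly but surely against both fences at once, without ramming them, and finish while still holding it pressed there: do not let go. Leave the other bracket and the things lying round about where they are.

Things in the scene. Friction and masses are not known exactly. Their poses are not given: they have to be found in the camera images.
- rib_bracket_mid (a point): Centre, half-way up, of the loose bare-aluminium bracket to be handled (0.25 to 0.5 kg). Base 76 (its x) x 64 (its y) x 16 mm high; on it, centred, stands a flat upright rib 56 (x) x 12 (y) mm, reaching to 57 mm above the underside. This point is 29 mm above the underside; z up. Four bolt holes are only drawn in the base. Grip the rib across its 12 mm thickness (fingers closing along the bracket's y).
- rib_bracket: The same bracket; origin at the centre of its underside, axes as above.
- corner (a point): Inner corner of the nest, on the upper face of the plate: where the inner faces of the two fences would meet. x runs along the long fence towards the short fence, y along the short fence towards the long fence, z up, so a seated bracket lies on the -x, -y side of this point with its centre at x = -38, y = -32, z = +29 mm, its rib along x (either way round).
- nest: The corner nest, fixed to the bench: a steel plate 170 (x) x 140 (y) x 10 mm with two dark steel fences on it, along its +y and +x edges; origin at the centre of the plate's underside, axes as of the corner. The plate's top is 10 mm above the bench. The bracket drags on plate and fences with ordinary friction: pressed down hard it sticks before it reaches the fences, and a push that only meets drag is not yet a touch; let it rest lightly while it slides.
- long_fence: Fence 140 mm long (along nest x), 14 mm thick, 18 mm high above the plate; origin at the centre of its underside; its inner face looks to nest -y. Rigid.
- short_fence: Fence 108 mm long (along nest y), 14 mm thick, 18 mm high above the plate; origin at the centre of its underside; its inner face looks to nest -x. Rigid. A gap of 12 mm along the long fence line separates the ends of the fences at the corner.
- post_bracket_mid (a point): Centre of another loose aluminium bracket to be left alone: base 70 x 64 x 16 mm with a round post of 20 mm diameter reaching 56 mm above the underside; the point is 29 mm above the underside.
- tape: Roll of brown tape lying flat, 72 x 77 x 18 mm; leave alone. Origin under its centre.
- caliper: Caliper lying flat, 66 x 226 (its y) x 14 mm; leave alone. Origin under its centre.
- cutters: Side cutters lying flat, 69 x 128 x 13 mm; leave alone. Origin under its centre.
- screwdriver: Screwdriver lying flat, 26 x 188 (its y) x 26 mm; leave alone. Origin under its centre.
Not all that is in view belongs to the job. Leave any black look-alike of the rib_bracket alone.

How it is judged:
By the outcome, as a careful person would: the job done as asked, in the order asked, and still so for the second after the job is handed in, while the arm keeps its last pose, push and grip.
It also fails if it takes over 56 s, if anything falls off the work surface, if the arm or the gripper's body presses on something with over 40 N, if the wrist force passes 120 N, or if a joint passes its speed limit or range.

ROBOT

A 6-joint arm with a two-finger parallel gripper is mounted at the origin on the work surface; the furniture and walls round the work are solid. World frame = base frame: x ahead of the robot, y to its left, z up, the work surface at z = 0. Lengths are in m, angles in rad, forces in N, time in s.
With the tool pointing down it reaches from about 0.35 to 0.975 m from the base axis. Payload 4.9 kg.
Tool frame: the origin (TCP) lies on the centre line of the jaws, within the pads' length; the fingertips stand ctrl.nose_length ahead of it and the grasp point (between the pads) lies 2 mm behind it (ctrl.nose_length is the distance from the TCP to the fingertips, in m); z points along the fingers, y is the direction in which the jaws open and shut (so a half turn about z gives the same grasp; the last joint's range is limited). The gripper opens to 85 mm and grips with 20 to 120 N. Pads are 22 mm wide; open, the fingers measure 114 mm over their backs; the gripper's body (76 mm by 85 mm) begins 54 mm behind the grasp point. The pads swing forward as they close: fully open they stand 13 mm farther back than shut.
Start: joints at [-1.389, 0.053, 1.613, -0, 1.476, -0.119], TCP at [0.185, -0.597, 0.209] pointing down, gripper open.
Joint ranges: [-3.01, 3.01], [-1.01, 2.22], [0.06, 2.58], [-1.02, 4.17], [0.09, 2.62], [-3.14, 3.14]. Speed limits (rad/s): [2.57, 2.57, 3.14, 3.14, 3.14, 3.14].

INTERFACE

Orientations are given as a rotation vector (axis times angle).
In Python, from station import sensors, get_image, order, ctrl gives the robot as it stands.
- The arm moves only by the tool move_arm, never from a script. Its argument "increments" is a list of rows, each a list of 5 numbers: the shift along the tool's x, y, z in cm, then the turn about the tool's z in degrees, then the finger opening in cm, from 0 to 8.54. In form: [[dx, dy, dz, twist, gripper], ...]. A call has 1 to 5 rows; each row is the pose to reach, as a shift and turn from the pose commanded when the call began, along the tool's axes at that moment; what a row does not reach only later rows make up. A row lasts 1/8 s, in which the tool goes at most 62.5 mm and 10.7 degrees, less where a joint would pass 70% of its speed; a pose out of reach is approached as far as the arm can. A call with a gripper value outside its range is refused whole. The fingers move at their own pace and stop on an object; "newtons" is the grip in N (left out, the last holds). Time passes only in rows, so rows that repeat a pose let the fingers close. It gives the time, the measured TCP pose, the force and the opening at its end, in the units of the state.
- sensors.get_obs(): the state, without advancing time (a new reading comes with each control period).
- get_image(name): name is "scene" or "side" or "wrist"; returns a dict with "image" (384x512x3 uint8, red, green, blue), "K" (3x3 intrinsics, pixels), "R" (3x3) and "t" (3): a world point X has camera coordinates R X + t. Camera axes: x right, y down, z forward; pixel columns grow to the right and rows downward; lengths in m; the calibration is good to about 2 mm. A picture is of the moment at which its call begins. There is no depth.
- order.finish_job(): hands the job in, once; it reports no verdict.
The state is a dict: "t": time; "q": joint angles; "dq": joint speeds; "effort": joint torques, N m; "tool_pos": TCP position; "tool_rot": TCP orientation; "contact_force": force on the tool from outside, world axes, zero at the start; "wrist_torque": the same for the moment, N m; "opening": finger opening in m.
Only numpy, scipy, OpenCV 4.12 (cv2) and the standard library are available. Lean on these libraries where they do the work, as an engineer would, in place of code of your own. Each camera call takes 0.05 s, during which the arm holds its last target.

## Working session

There is one attempt and no reset: what is moved stays moved. The work goes in short steps, Python scripts to look and compute and a tool call to move; the robot and the scene stay as the last step left them, time stands still between calls to the robot, and variables do not carry over. Pictures are saved under pics/ and viewed, and the job is handed in when it is done.

Besides the shell and the picture viewer there is one more tool, called after ">>>" as name(argument=value, ...), one argument or row to a line, values as JSON. move_arm: Moves the arm, as the interface text tells. Its arguments: {"type":"object","properties":{"increments":{"type":"array"},"newtons":{"type":"number"}},"required":["increments"]}

```bash
ls; mkdir -p pics; python3 - <<'E'
from station import sensors,get_image,ctrl
import cv2,numpy as np
print(sensors.get_obs(), ctrl.nose_length)
for n in ["scene","side","wrist"]:
    d=get_image(n); cv2.imwrite(f"pics/{n}0.png",d["image"][:,:,::-1]); np.savez(f"{n}0.npz",**d); print(n,d["K"].tolist(),d["R"].round(4).tolist(),d["t"].tolist())
E
```

```text
pics
{'t': 0.0, 'q': array([-1.38900375e+00,  5.33524415e-02,  1.61432233e+00, -6.66895092e-06,
        1.47600410e+00, -1.18977627e-01]), 'dq': array([-0.00098081, -0.00123279, -0.00174815, -0.00052296,  0.0027875 ,
        0.00054454]), 'effort': array([-1.36506169e-03, -3.93677938e+01, -3.70177209e+01, -2.31283093e-04,
        6.94130940e-03,  6.93903985e-06]), 'tool_pos': array([ 0.18504757, -0.5962635 ,  0.20804889]), 'tool_rot': array([-3.10407332e+00, -4.70358578e-01,  1.13253688e-04]), 'contact_force': array([-0.86501121,  0.41305574, -0.0920809 ]), 'wrist_torque': array([ 0.02058777, -0.03803374,  0.002569  ]), 'opening': 0.08537450679642311} 0.017
scene [[492.2573131987205, 0.0, 253.23990398986564], [0.0, 492.2573131987205, 181.04892564885114], [0.0, 0.0, 1.0]] [[-0.7607, -0.6491, 0.0086], [-0.4697, 0.5412, -0.6975], [0.4481, -0.5347, -0.7165]] [0.4731152499875181, 0.3117672201055179, 1.0955522258241923]
side [[401.50154812900837, 0.0, 251.86234362567623], [0.0, 401.50154812900837, 195.44505202645695], [0.0, 0.0, 1.0]] [[-0.8126, -0.5828, -0.0012], [-0.3322, 0.4648, -0.8208], [0.4789, -0.6666, -0.5713]] [0.5101861992926754, 0.2441896446773696, 0.9546533017352941]
wrist [[272.9824898578715, 0.0, 257.47678602170896], [0.0, 272.9824898578715, 193.4252395450074], [0.0, 0.0, 1.0]] [[0.2973, -0.9548, -0.0019], [-0.908, -0.2833, 0.3087], [-0.2952, -0.0901, -0.9512]] [-0.6238331049911512, -0.04034941935407491, 0.37997595335013185]
```

View pics/scene0.png

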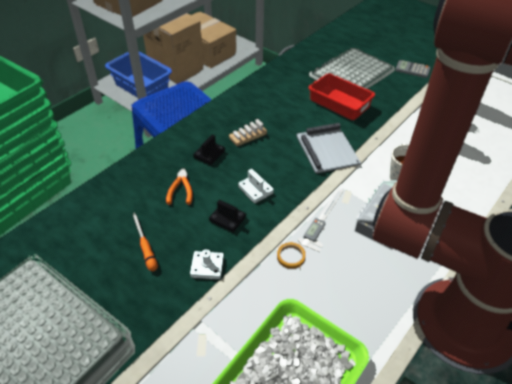

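View pics/side0.png

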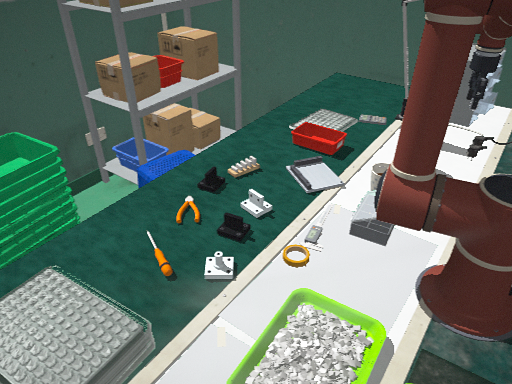

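View pics/wrist0.png

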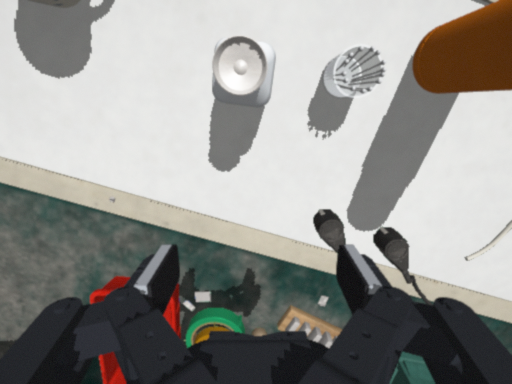

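The scene view shows two bare-aluminium brackets, at about (256,186) and (207,264). There are black look-alikes at (209,150) and (228,215), and the nest is at (327,148). Next I'll enlarge crops to confirm which is which and get coarse rays.

```bash
cat > h.py <<'E'
import numpy as np,cv2
def load(f): return dict(np.load(f))
def ray(d,uv):
    uv=np.atleast_2d(uv).astype(float)
    p=np.c_[uv,np.ones(len(uv))]@np.linalg.inv(d["K"]).T
    return -d["R"].T@d["t"], p@d["R"]
def plane(d,uv,z):
    o,v=ray(d,uv); return o+v*((z-o[2])/v[:,2])[:,None]
def tri(ds,uvs):
    A=np.zeros((3,3));b=np.zeros(3);L=[]
    for d,uv in zip(ds,uvs):
        o,v=ray(d,uv);v=v[0]/np.linalg.norm(v[0]);P=np.eye(3)-np.outer(v,v);A+=P;b+=P@o;L.append((o,P))
    X=np.linalg.solve(A,b); return X,[float(np.linalg.norm(P@(X-o))) for o,P in L]
def proj(d,X):
    X=np.atleast_2d(X); c=X@d["R"].T+d["t"]; p=c@d["K"].T; return p[:,:2]/p[:,2:]
E
python3 - <<'E'
from h import *
s=load("scene0.npz");w=load("side0.npz")
def crop(d,x,y,W,H,k): return cv2.resize(np.ascontiguousarray(d["image"][y:y+H,x:x+W,::-1]),None,fx=k,fy=k,interpolation=cv2.INTER_CUBIC)
a=np.vstack([np.hstack([crop(s,225,160,64,48,6),crop(w,225,180,64,48,6)]),np.hstack([crop(s,290,118,80,60,4.8),crop(w,278,145,80,60,4.8)])])
cv2.imwrite("pics/crop0.png",a)
print(plane(s,[[256,186],[327,148],[207,264],[290,255]],0.0))
print(plane(w,[[257,203],[315,174],[220,266]],0.0))
E
```

```text
[[ 6.21350089e-01 -1.12132009e-02  0.00000000e+00]
 [ 5.61562980e-01 -2.74057005e-01  0.00000000e+00]
 [ 5.42063732e-01  2.66699377e-01  0.00000000e+00]
 [ 4.05591609e-01  1.13607328e-01 -1.11022302e-16]]
[[ 0.62653256 -0.02611547  0.        ]
 [ 0.56029401 -0.28752627  0.        ]
 [ 0.54451988  0.25822658  0.        ]]
```

View pics/crop0.png

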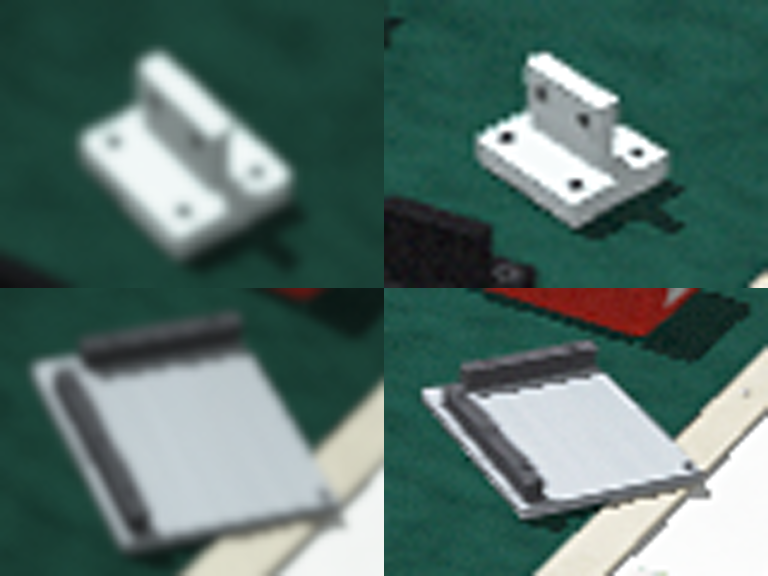

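Confirmed. The white bracket with the flat rib, at scene (256,186) / side (257,203), is the target. The one at (207,264) carries a round post, and (209,150) and (228,215) are black look-alikes. The nest's corner is at its far-left end in the pictures. Next, coarse yaws and the wrist camera's offset.

```bash
python3 - <<'E'
from h import *
from scipy.spatial.transform import Rotation as Ro
w=load("side0.npz")
c=lambda p:[(p[0]-384)/4.8+278,(p[1]-288)/4.8+145]
P=plane(w,[c(p) for p in [(425,392),(525,515),(705,485)]],0.01);print("plate",P.round(3))
for a in [[(447,398),(525,500)],[(450,385),(538,490)],[(465,368),(598,350)]]:
    Q=plane(w,[c(p) for p in a],0.028 if a[0][0]!=447 else .01);print(Q.round(3),np.linalg.norm(Q[1]-Q[0]),np.degrees(np.arctan2(*(Q[1]-Q[0])[1::-1])))
e=lambda p:[(p[0]-384)/6+225,p[1]/6+180]
Q=plane(w,[e(p) for p in [(528,62),(608,108)]],0.057);print("rib top",Q.round(3),np.linalg.norm(Q[1]-Q[0]),np.degrees(np.arctan2(*(Q[1]-Q[0])[1::-1])))
d=load("wrist0.npz");o=-d["R"].T@d["t"]
T=Ro.from_rotvec([-3.10407332e+00, -4.70358578e-01,1e-4]).as_matrix()
print("cam in tool",T.T@(o-[.18505,-.59626,.20805]),"\n",(d["R"]@T).round(3), "\ntool axes",T.round(3))
E
```

```text
plate [[ 0.66  -0.258  0.01 ]
 [ 0.52  -0.158  0.01 ]
 [ 0.436 -0.263  0.01 ]]
[[ 0.642 -0.26   0.01 ]
 [ 0.529 -0.174  0.01 ]] 0.1420569116427977 143.04381578627755
[[ 0.635 -0.25   0.028]
 [ 0.515 -0.166  0.028]] 0.14670706185419952 144.68885897167272
[[ 0.639 -0.278  0.028]
 [ 0.571 -0.36   0.028]] 0.10599594116077207 -129.70747432189202
rib top [[ 0.64  -0.001  0.057]
 [ 0.583  0.009  0.057]] 0.05708695337569375 170.05671868516404
cam in tool [ 0.07951375 -0.00020761 -0.16463667] 
 [[ 0.001  1.    -0.   ]
 [-0.951  0.001 -0.309]
 [-0.309  0.001  0.951]] 
tool axes [[ 0.955  0.296 -0.   ]
 [ 0.296 -0.955  0.002]
 [ 0.    -0.002 -1.   ]]
```

>>> move_arm(
  increments=[
    [0, 0, -5, 0, 8],
    [5, -2.7, -8, 0, 8],
    [10, -5.4, -8, 0, 8],
    [15.2, -8.1, -8, 0, 8],
    [20.4, -11, -8, 0, 8],
  ],
)

```text
t: 0.78
tool_pos: [0.3484, -0.4299, 0.289]
tool_rot: [-3.106, -0.47, -0.0]
contact_force: [0.4, 0.2, 0.2]
opening: 0.0801
```

>>> move_arm(
  increments=[
    [5.4, -2.9, 0, 5, 8],
    [10.8, -5.8, 2, 12, 8],
    [16.2, -8.7, 6, 20, 8],
    [21.7, -11.7, 10, 27, 8],
    [21.7, -11.7, 12, 27, 8],
  ],
)

```text
t: 1.4
tool_pos: [0.5213, -0.2529, 0.1679]
tool_rot: [-3.13, 0.264, 0.0]
contact_force: [0.0, -1.1, -0.7]
opening: 0.0802
```

```bash
cat > snap.py <<'E'
import sys
from station import sensors,get_image
from h import *
tag=sys.argv[1]
for n in sys.argv[2:] or ["wrist"]:
    d=get_image(n); np.savez(f"{n}{tag}.npz",**d); cv2.imwrite(f"pics/{n}{tag}.png",d["image"][:,:,::-1])
o=sensors.get_obs(); print(o["t"],o["tool_pos"].round(4),o["tool_rot"].round(4),o["contact_force"].round(2),o["opening"],abs(o["dq"]).max())
E
python3 snap.py 1
```

```text
1.45 [ 0.5195 -0.2503  0.1621] [-3.1248  0.2613  0.0111] [-2.39  2.44 -2.99] 0.08035172067911843 0.10489942045651066
```

View pics/wrist1.png

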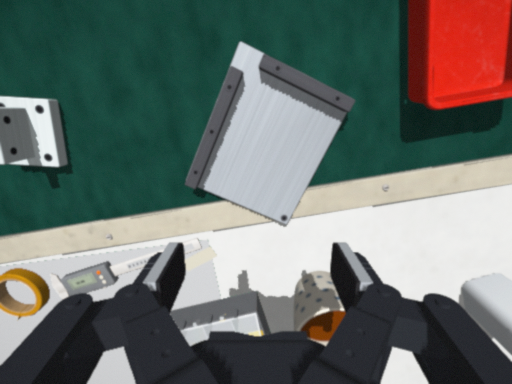

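The picture shows the nest: corner near (260,70), long fence from (240,70) to (190,187) and short fence from (262,62) to (352,103). The bracket's end is at (30,130). I'll take a still picture and an enlarged crop.

```bash
python3 snap.py 2; python3 - <<'E'
from h import *
d=load("wrist2.npz");im=d["image"][30:240,170:370,::-1]
cv2.imwrite("pics/c2.png",cv2.resize(np.ascontiguousarray(im),None,fx=2.85,fy=2.85,interpolation=cv2.INTER_CUBIC))
E
```

```text
1.5 [ 0.5184 -0.2519  0.1638] [-3.1258  0.2618  0.0129] [-1.99  0.01 -0.43] 0.07980535572290952 0.05135733776785197
```

View pics/c2.png

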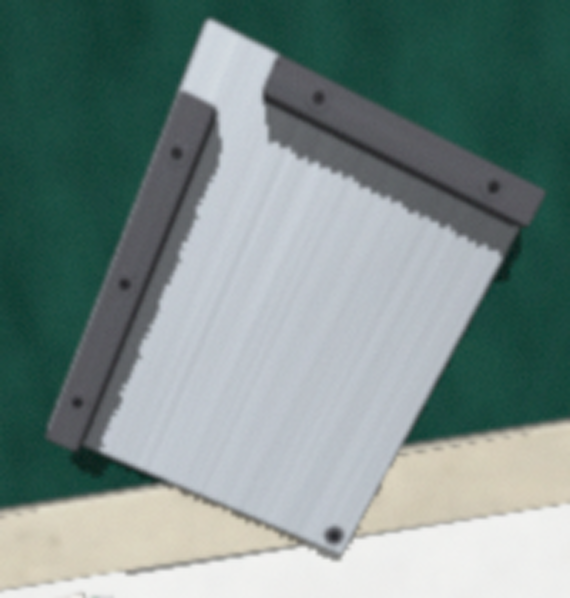

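>>> move_arm(
  increments=[
    [1, -5, 0, 0, 8],
    [2, -10, 0, 0, 8],
    [2, -12, 0, 0, 8],
    [2, -12, 0, 0, 8],
    [2, -12, 0, 0, 8],
  ],
)

```text
t: 2.12
tool_pos: [0.5598, -0.142, 0.1698]
tool_rot: [3.129, -0.269, 0.001]
contact_force: [0.4, -0.3, 0.1]
opening: 0.0799
```

```bash
python3 snap.py 3; python3 - <<'E'
from h import *
print(dict(load("wrist3.npz"))["t"])
E
```

```text
2.175 [ 0.5598 -0.1421  0.1697] [ 3.1293e+00 -2.7010e-01  4.0000e-04] [0.83 0.82 0.2 ] 0.07989247822358425 0.004182940078832948
[-0.04467137  0.52006178  0.52002759]
```

View pics/wrist3.png

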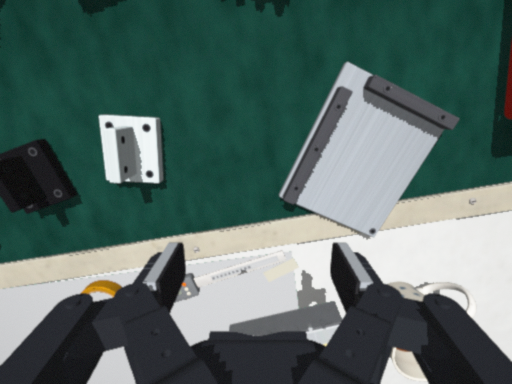

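The bracket is at (131,150) with its rib upright in the picture, so already along the tool's x. The nest is at (370,150). Now a second view of the bracket.

>>> move_arm(
  increments=[
    [0, -5, 0, 0, 8],
    [0, -10, 0, 0, 8],
    [0, -13, 0, 0, 8],
    [0, -13, 0, 0, 8],
    [0, -13, 0, 0, 8],
  ],
)

```text
t: 2.8
tool_pos: [0.582, -0.0138, 0.1693]
tool_rot: [3.129, -0.269, -0.0]
contact_force: [-0.1, 0.0, 0.1]
opening: 0.0799
```

```bash
python3 snap.py 4; python3 - <<'E'
from h import *
d=load("wrist4.npz");e=load("wrist3.npz")
a=cv2.resize(np.ascontiguousarray(d["image"][90:210,190:330,::-1]),None,fx=5,fy=5,interpolation=cv2.INTER_CUBIC)
cv2.imwrite("pics/c4.png",a)
a=cv2.resize(np.ascontiguousarray(e["image"][100:200,85:185,::-1]),None,fx=5,fy=5,interpolation=cv2.INTER_CUBIC)
cv2.imwrite("pics/c3.png",a)
E
```

```text
2.85 [ 0.582  -0.0139  0.1693] [ 3.1294e+00 -2.7020e-01 -1.0000e-04] [ 0.3  -0.37  0.24] 0.07995246420234765 0.0032858035885969046
```

View pics/wrist4.png

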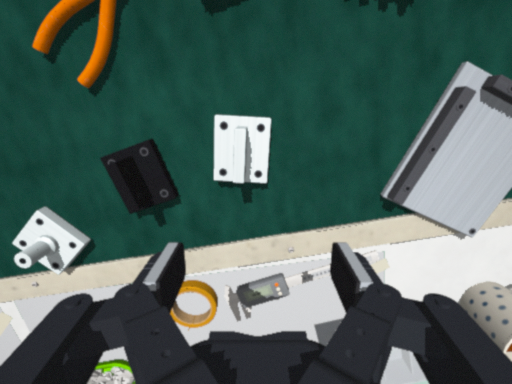

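View pics/c4.png

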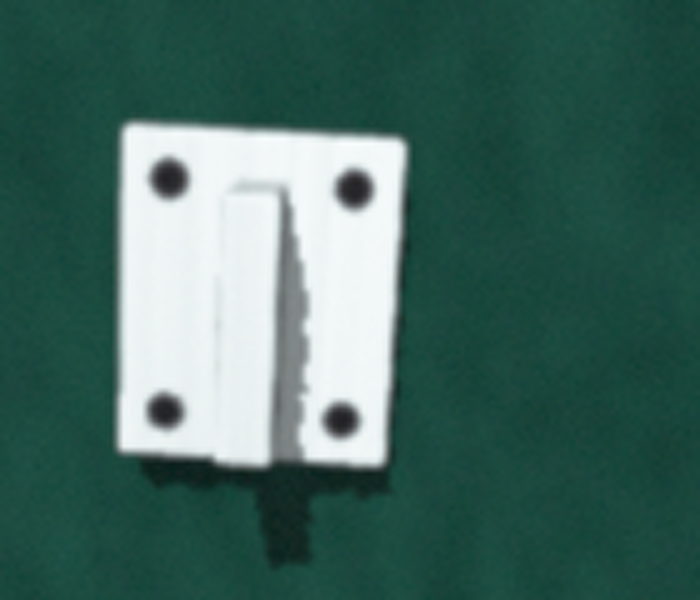

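View pics/c3.png

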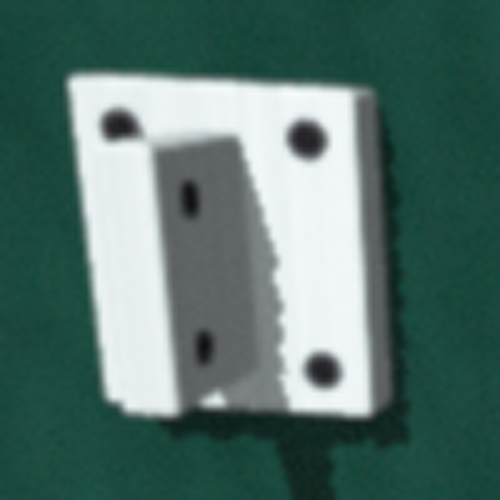

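Both crops confirm the flat rib, with four drawn holes on the base. Now I'll triangulate the holes, rib top and nest points.

```bash
python3 - <<'E'
from h import *
w2,w3,w4=[load(f"wrist{i}.npz") for i in (2,3,4)]
def hole(d,x,y,r=5,neg=True):
    g=cv2.cvtColor(d["image"],cv2.COLOR_RGB2GRAY).astype(float)
    x0,y0=int(round(x)),int(round(y)); p=g[y0-r:y0+r+1,x0-r:x0+r+1]; m=np.clip(np.percentile(p,80)*.75-p,0,None)
    yy,xx=np.mgrid[y0-r:y0+r+1,x0-r:x0+r+1]; return [(m*xx).sum()/m.sum(),(m*yy).sum()/m.sum()]
H4=[hole(w4,a/5+190,b/5+90) for a,b in [(168,179),(354,189),(165,410),(341,420)]]
H3=[hole(w3,a/5+85,b/5+100) for a,b in [(307,139),(323,370)]]
print(np.round(H4,1).tolist(),np.round(H3,1).tolist())
print("tri holes",tri([w4,w3],[H4[1],H3[0]]),tri([w4,w3],[H4[3],H3[1]]))
# rib top corners : left-front & right-front/back
R4=[(225,190),(282,192),(213,462),(270,465)]; R3=[(100,142),(152,145),(108,402),(180,415)]
for a,b in zip(R4,R3): print("rib",tri([w4,w3],[[a[0]/5+190-.4,a[1]/5+90-.4],[b[0]/5+85-.4,b[1]/5+100-.4]]))
P=plane(w4,H4,.016);print(P.round(4),"centre",P.mean(0))
print("sides",[np.linalg.norm(P[i]-P[j]).round(4) for i,j in [(0,1),(2,3),(0,2),(1,3)]])
v=P[0]-P[2]+P[1]-P[3];print("yaw",np.degrees(np.arctan2(v[1],v[0])))
Q=plane(w4,[[a[0]/5+189.6,a[1]/5+89.6] for a in R4],.057);v=Q[0]-Q[2]+Q[1]-Q[3];print("rib c",Q.mean(0),"yaw",np.degrees(np.arctan2(v[1],v[0])))
E
```

```text
[[223.4, 125.3], [260.4, 127.4], [222.6, 171.8], [257.8, 173.6]] [[145.9, 127.5], [149.1, 173.7]]
tri holes (array([ 0.63557118, -0.02623571,  0.01605421]), [6.066953175829009e-05, 6.066953175833303e-05]) (array([ 0.58297517, -0.0141524 ,  0.01603654]), [9.43113753787139e-05, 9.431137537861083e-05])
rib (array([ 0.64256455, -0.00084996,  0.05419673]), [0.0002431549889934681, 0.00024315498899334106])
rib (array([ 0.64031386, -0.0121033 ,  0.05648393]), [0.00033942049318231064, 0.000339420493182219])
rib (array([0.59097728, 0.01129685, 0.06216965]), [0.0009452597934982613, 0.0009452597934985241])
rib (array([0.58564595, 0.00065499, 0.05601971]), [8.487401518066323e-05, 8.487401518058842e-05])
[[ 0.6451  0.0147  0.016 ]
 [ 0.6356 -0.0262  0.016 ]
 [ 0.5924  0.0269  0.016 ]
 [ 0.5831 -0.0142  0.016 ]] centre [6.14044457e-01 2.78333953e-04 1.60000000e-02]
sides [np.float64(0.042), np.float64(0.0421), np.float64(0.054), np.float64(0.0539)]
yaw -12.985927876448892
rib c [ 6.14585317e-01 -1.41411229e-04  5.70000000e-02] yaw -13.475833646672138
```

```bash
python3 - <<'E'
from h import *
d=load("wrist3.npz");im=d["image"][50:245,270:470,::-1]
cv2.imwrite("pics/c3n.png",cv2.resize(np.ascontiguousarray(im),None,fx=3,fy=3,interpolation=cv2.INTER_CUBIC))
E
```

```text
(no output)
```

View pics/c3n.png

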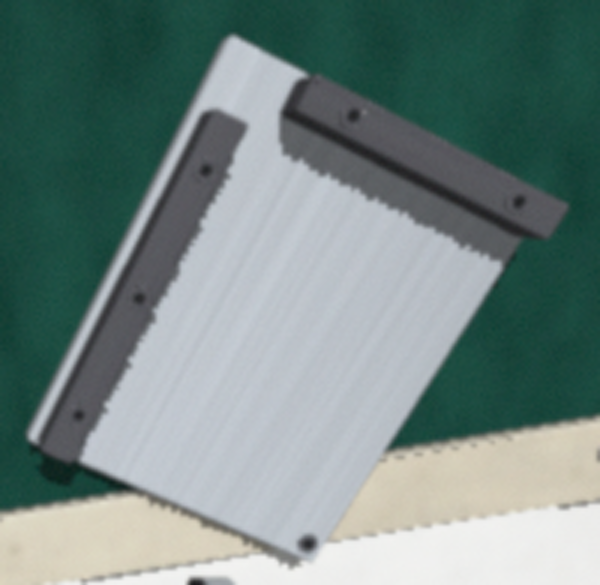

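```bash
cat > nest.py <<'E'
from h import *
w2,w3=[load(f"wrist{i}.npz") for i in (2,3)]
def hole(d,x,y,r=3):
    g=cv2.cvtColor(d["image"],cv2.COLOR_RGB2GRAY).astype(float)
    x0,y0=int(round(x)),int(round(y)); p=g[y0-r:y0+r+1,x0-r:x0+r+1]; m=np.clip(np.median(p)*.85-p,0,None)
    yy,xx=np.mgrid[y0-r:y0+r+1,x0-r:x0+r+1]; m[(yy-y0)**2+(xx-x0)**2>r*r+1]=0
    return [(m*xx).sum()/m.sum(),(m*yy).sum()/m.sum()]
c2=lambda a,b:(a/2.85+170-.3,b/2.85+30-.3); c3=lambda a,b:(a/3+270-.3,b/3+50-.3)
A=[(177,153),(125,284),(78,402),(319,97),(493,187)];B=[(206,170),(139,298),(78,414),(353,115),(518,201)]
h2=[hole(w2,*c2(*a)) for a in A];h3=[hole(w3,*c3(*a)) for a in B]
print(np.round(h2,1).tolist(),np.round([c2(*a) for a in A],1).tolist());print(np.round(h3,1).tolist(),np.round([c3(*a) for a in B],1).tolist())
X=[]
for a,b in zip(h2,h3):
    x,e=tri([w2,w3],[a,b]);X.append(x);print("tri",x.round(4),np.round(e,4))
for n,d,h in(("w2",w2,h2),("w3",w3,h3)):
    P=plane(d,h,.028);u=P[0]-P[2];v=P[3]-P[4]
    print(n,P.round(4).tolist(),"yaw",np.degrees(np.arctan2(u[1],u[0])),np.degrees(np.arctan2(v[1],v[0]))-90,"spac",np.linalg.norm(P[0]-P[1]),np.linalg.norm(P[1]-P[2]),np.linalg.norm(v))
    uu=u/np.linalg.norm(u);ny=np.array([-uu[1],uu[0],0])
    # corner: on long inner line (centre -7 along ny) and short inner (centre -7 along uu)
    lx=P[3:].mean(0)@uu-.007; ly=P[:3].mean(0)@ny-.007
    print("corner",(lx*uu+ly*ny).round(4))
    # cross-check: fence inner bottom edge points on plate
    if n=="w2":
        L=plane(d,[c2(80,450),c2(217,120)],.01);S=plane(d,[c2(268,104),c2(518,228)],.01)
    else: S=plane(d,[c3(283,118),c3(518,238)],.01);L=None
    if L is not None: print("long inner",np.degrees(np.arctan2(*(L[1]-L[0])[1::-1])),(L@ny-ly).round(4))
    print("short inner",(S@uu-lx).round(4),np.degrees(np.arctan2(*(S[0]-S[1])[1::-1]))-90)
E
python3 nest.py
```

```text
[[231.5, 83.3], [213.3, 129.3], [196.7, 170.8], [281.3, 63.9], [342.7, 95.3]] [[231.8, 83.4], [213.6, 129.3], [197.1, 170.8], [281.6, 63.7], [342.7, 95.3]]
[[338.2, 106.3], [316.0, 149.0], [295.8, 188.0], [387.4, 88.1], [442.5, 116.8]] [[338.4, 106.4], [316.0, 149.0], [295.7, 187.7], [387.4, 88.0], [442.4, 116.7]]
tri [ 0.6218 -0.2398  0.0288] [0.0002 0.0002]
tri [ 0.5804 -0.2118  0.0285] [0.0002 0.0002]
tri [ 0.5391 -0.1837  0.0287] [0.0002 0.0002]
tri [ 0.6313 -0.2921  0.0286] [0.0002 0.0002]
tri [ 0.5918 -0.35    0.0286] [0.0002 0.0002]
w2 [[0.6217, -0.2397, 0.028], [0.5802, -0.2116, 0.028], [0.5387, -0.1835, 0.028], [0.6311, -0.2921, 0.028], [0.5916, -0.3501, 0.028]] yaw -34.121839610299446 -34.22656379395751 spac 0.05010778138178162 0.05015445816982353 0.0702256367963198
corner [ 0.6427 -0.2624  0.    ]
long inner -34.48992486719401 [ 0.0005 -0.0004]
short inner [-0.0001  0.0004] -33.81258312128394
w3 [[0.6219, -0.2401, 0.028], [0.5805, -0.2119, 0.028], [0.5391, -0.1839, 0.028], [0.6314, -0.2924, 0.028], [0.5919, -0.3505, 0.028]] yaw -34.175078858161996 -34.21209841414607 spac 0.05014662187252709 0.050026309000489544 0.07021678285780472
corner [ 0.643  -0.2629  0.    ]
short inner [-0.0004 -0.0002] -34.07776554137285
```

The bracket is at (0.6142, 0.0001) with yaw -13.1°, and the base top triangulates to 16.0 mm. The nest corner is at (0.6428, -0.2627) with yaw -34.2°, and the fence top triangulates to 28.6 mm. All of these match the stated sizes. Moving over the bracket and down.

>>> move_arm(
  increments=[
    [2.9, -1.9, 0, 3.2, 4],
    [2.9, -1.9, 3, 3.2, 4],
    [2.9, -1.9, 6, 3.2, 4],
    [2.9, -1.9, 7, 3.2, 4],
    [2.9, -1.9, 7, 3.2, 4],
  ],
)

```text
t: 3.48
tool_pos: [0.6135, 0.0006, 0.0989]
tool_rot: [3.121, -0.357, -0.002]
contact_force: [0.4, -0.2, 0.1]
opening: 0.0402
```

```bash
python3 snap.py 5 wrist side
```

```text
3.575 [0.6148 0.0008 0.1008] [ 3.1213 -0.3557  0.0036] [0.53 0.07 0.64] 0.03981709515868676 0.01079845513207618
```

View pics/wrist5.png

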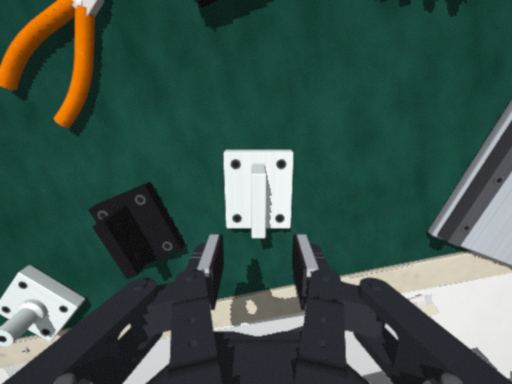

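The rib at (258,200) is centred between the fingers at (210..308) and parallel to the pads. Descending.

>>> move_arm(
  increments=[
    [0, 0, 2, 0, 4],
    [0, 0, 4, 0, 4],
    [0, 0, 5.5, 0, 4],
    [0, 0, 6, 0, 4],
    [0, 0, 6, 0, 4],
  ],
)

```text
t: 4.2
tool_pos: [0.6136, 0.0015, 0.0386]
tool_rot: [3.122, -0.355, -0.002]
contact_force: [-0.5, -0.6, 1.2]
opening: 0.0397
```

>>> move_arm(
  increments=[
    [0, 0, 0, 0, 2],
    [0, 0, 0, 0, 1],
    [0, 0, 0, 0, 0],
    [0, 0, 0, 0, 0],
    [0, 0, 0, 0, 0],
  ],
  newtons=50,
)

```text
t: 4.82
tool_pos: [0.6139, 0.0014, 0.0394]
tool_rot: [3.121, -0.355, 0.0]
contact_force: [0.4, 0.4, -0.3]
opening: -0.0003
```

```bash
python3 snap.py 6 wrist side
```

```text
4.925 [0.6139 0.0014 0.0393] [-3.1215  0.3548  0.    ] [0.17 0.35 0.49] -0.0002590276619896693 0.001847077106949457
```

View pics/wrist6.png

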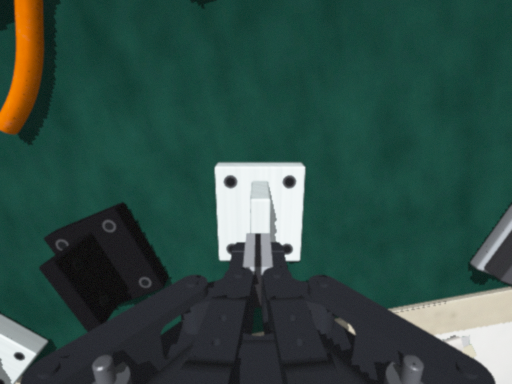

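The fingers closed fully (opening about 0), so nothing is gripped. The finger ends at (258,240) look to be above the rib or behind it. I'll check in the side view.

```bash
python3 - <<'E'
from station import get_image
from h import *
s=get_image("scene");np.savez("scene6.npz",**s)
w=load("side6.npz");d=load("wrist6.npz")
T=np.array([.6139,.0014,.0393])
for n,c in(("scene",s),("side",w),("wrist",d)): print(n,proj(c,[T,T-[0,0,.017],T+[0,0,.03]]).round(1).tolist())
f=lambda c,x,y:cv2.resize(np.ascontiguousarray(c["image"][y:y+80,x:x+80,::-1]),None,fx=5,fy=5,interpolation=cv2.INTER_CUBIC)
cv2.imwrite("pics/c6.png",np.hstack([f(s,215,135),f(w,218,150)]))
E
```

```text
scene [[255.3, 179.9], [255.2, 184.2], [255.4, 172.0]]
side [[255.3, 198.3], [255.3, 202.8], [255.3, 190.1]]
wrist [[258.0, 230.6], [257.9, 220.3], [258.0, 254.2]]
```

View pics/c6.png

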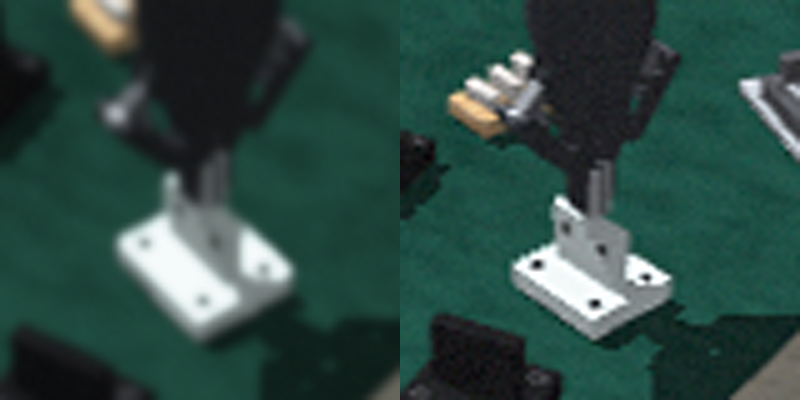

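```bash
python3 - <<'E'
from h import *
s=load("scene6.npz");w=load("side6.npz");d=load("wrist6.npz")
P=plane(d,[[231,182],[289,182],[234,249],[287,249]],.016);print(P.round(4),P.mean(0))
f=lambda c,x,y,n,k:cv2.resize(np.ascontiguousarray(c["image"][y:y+n,x:x+n,::-1]),None,fx=k,fy=k,interpolation=cv2.INTER_NEAREST)
cv2.imwrite("pics/c6b.png",np.hstack([f(w,232,175,40,10),f(d,208,160,100,4)]))
E
```

```text
[[ 0.6445  0.0141  0.016 ]
 [ 0.6352 -0.0262  0.016 ]
 [ 0.5918  0.0254  0.016 ]
 [ 0.5826 -0.0146  0.016 ]] [ 6.13537276e-01 -3.16827884e-04  1.60000000e-02]
```

View pics/c6b.png

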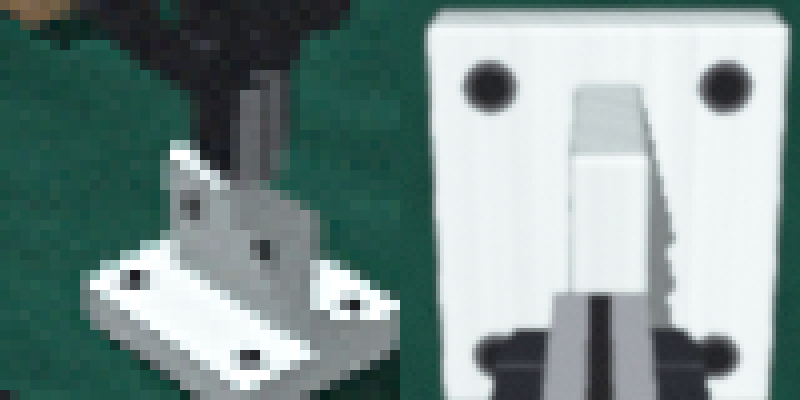

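```bash
python3 - <<'E'
from h import *
w=load("side6.npz");d=load("wrist6.npz")
for z in (.022,.04,.05,.055,.06,.065,.07): print(z,proj(w,[[.6048,.0107,z],[.6032,.004,z],[.6015,-.0026,z]]).round(1).tolist(),"wristfront",proj(d,[[.6262,.0057,z],[.623,-.0079,z]]).round(1).tolist())
E
```

```text
0.022 [[255.9, 205.3], [257.6, 204.5], [259.3, 203.6]] wristfront [[248.2, 205.9], [267.8, 206.0]]
0.04 [[256.0, 200.5], [257.7, 199.7], [259.4, 198.8]] wristfront [[247.3, 215.6], [268.8, 215.8]]
0.05 [[256.0, 197.8], [257.7, 197.0], [259.4, 196.2]] wristfront [[246.7, 221.9], [269.5, 222.1]]
0.055 [[256.0, 196.5], [257.7, 195.6], [259.4, 194.8]] wristfront [[246.4, 225.4], [269.8, 225.5]]
0.06 [[256.0, 195.1], [257.7, 194.3], [259.4, 193.4]] wristfront [[246.0, 229.0], [270.2, 229.1]]
0.065 [[256.0, 193.7], [257.7, 192.9], [259.5, 192.1]] wristfront [[245.7, 232.8], [270.6, 233.0]]
0.07 [[256.0, 192.4], [257.7, 191.5], [259.5, 190.7]] wristfront [[245.3, 236.9], [271.0, 237.1]]
```

Two views agree that the closed fingertips stand at z≈0.066, while the TCP reads 0.039. The nose really ends about 27 mm behind the reported TCP, so the fingers closed just above the rib (top 0.057). The bracket hasn't moved. I'll reopen, correct y by 1.5 mm, go about 4 cm lower in steps and watch the force.

>>> move_arm(
  increments=[
    [0, 0.15, 0, 0, 4],
    [0, 0.15, 0, 0, 4],
    [0, 0.15, 0, 0, 4],
    [0, 0.15, 1, 0, 4],
    [0, 0.15, 1.5, 0, 4],
  ],
)

```text
t: 5.6
tool_pos: [0.6129, 0.0, 0.023]
tool_rot: [-3.122, 0.355, 0.003]
contact_force: [1.5, 0.6, -0.6]
opening: 0.0399
```

>>> move_arm(
  increments=[
    [0, 0, 0.6, 0, 4],
    [0, 0, 1.2, 0, 4],
    [0, 0, 1.6, 0, 4],
    [0, 0, 1.6, 0, 4],
  ],
)

```text
t: 6.1
tool_pos: [0.6133, -0.0, 0.0078]
tool_rot: [-3.121, 0.355, 0.001]
contact_force: [-0.6, -0.3, 0.2]
opening: 0.0397
```

```bash
python3 snap.py 7 wrist side; python3 - <<'E'
from h import *
w=load("side7.npz");d=load("wrist7.npz")
f=lambda c,x,y,n,k:cv2.resize(np.ascontiguousarray(c["image"][y:y+n,x:x+n,::-1]),None,fx=k,fy=k,interpolation=cv2.INTER_NEAREST)
cv2.imwrite("pics/c7.png",np.hstack([f(w,227,165,50,8),f(d,183,150,150,400/150)]))
E
```

```text
6.2 [ 6.137e-01 -1.000e-04  8.400e-03] [ 3.1215e+00 -3.5470e-01  4.0000e-04] [-0.09  0.46 -0.02] 0.04035851764656055 0.003857503574136027
```

View pics/c7.png

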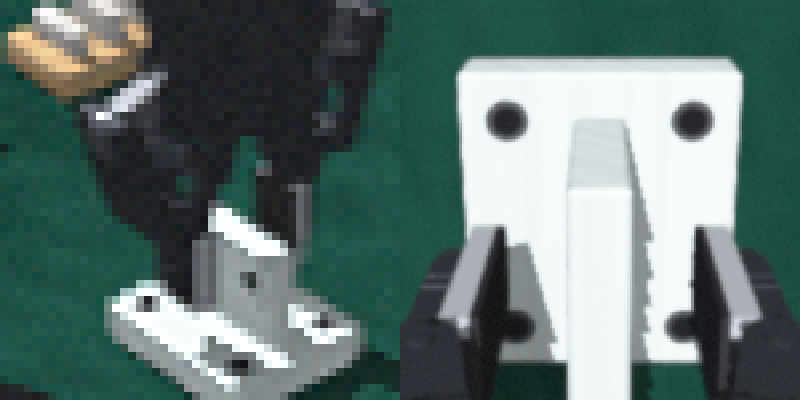

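The fingers now straddle the rib symmetrically with no force. I'll lower another 0.8 cm and close.

>>> move_arm(
  increments=[
    [0, 0, 0.5, 0, 4],
    [0, 0, 0.8, 0, 4],
    [0, 0, 0.8, 0, 2],
    [0, 0, 0.8, 0, 0.5],
    [0, 0, 0.8, 0, 0.5],
  ],
  newtons=50,
)

```text
t: 6.82
tool_pos: [0.6136, 0.0, 0.0003]
tool_rot: [-3.121, 0.355, -0.0]
contact_force: [0.5, 0.4, -1.9]
opening: 0.0115
```

>>> move_arm(
  increments=[
    [0, 0, 0, 0, 0.5],
    [0, 0, 0, 0, 0.5],
    [0, 0, 0, 0, 0.5],
  ],
)

```text
t: 7.2
tool_pos: [0.6136, 0.0, 0.0002]
tool_rot: [-3.121, 0.355, 0.0]
contact_force: [-0.0, -0.0, -2.3]
opening: 0.0115
```

```bash
python3 snap.py 8 wrist
```

```text
7.25 [6.136e-01 0.000e+00 2.000e-04] [-3.1214e+00  3.5470e-01  1.0000e-04] [ 0.36  0.2  -0.83] 0.011051974967677567 0.002098146776409524
```

View pics/wrist8.png

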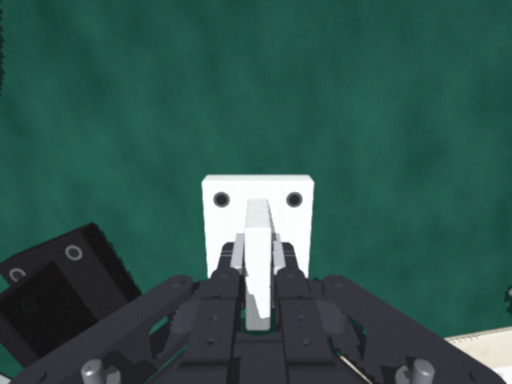

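The rib is gripped at 11.5 mm and aligned. Lifting, then carrying to a point above the nest 12 mm off each fence, with twist +21.2°.

>>> move_arm(
  increments=[
    [0, 0, -1, 0, 0.5],
    [0, 0, -3, 0, 0.5],
    [0, 0, -5.5, 0, 0.5],
    [0, 0, -8, 0, 0.5],
    [0, 0, -8, 0, 0.5],
  ],
)

```text
t: 7.88
tool_pos: [0.6163, -0.0004, 0.0847]
tool_rot: [3.121, -0.355, 0.012]
contact_force: [0.3, -0.0, -3.2]
opening: 0.0115
```

>>> move_arm(
  increments=[
    [0.3, 3, 0, 2, 0.5],
    [0.7, 7.5, 0, 6, 0.5],
    [1.1, 12, 0, 10, 0.5],
    [1.5, 16.5, 0, 14, 0.5],
    [2, 21, 0, 18, 0.5],
  ],
)

```text
t: 8.5
tool_pos: [0.5849, -0.2102, 0.0793]
tool_rot: [-3.026, 0.842, 0.002]
contact_force: [-0.3, 0.3, -3.5]
opening: 0.0113
```

```bash
cat > st.py <<'E'
import sys
from station import sensors
import numpy as np
from scipy.spatial.transform import Rotation as Ro
o=sensors.get_obs();T=Ro.from_rotvec(o["tool_rot"]).as_matrix();p=o["tool_pos"]
a=np.radians(-34.2);u=np.array([np.cos(a),np.sin(a)]);n=np.array([-u[1],u[0]])
seat=np.array([.6428,-.2627])-.038*u-.032*n
e=seat-p[:2]
print("t",o["t"],"pos",p.round(4),"yaw",np.degrees(np.arctan2(T[1,0],T[0,0])).round(2),"tilt",np.degrees(np.arccos(-T[2,2])).round(2),"open",round(o["opening"],4))
f=o["contact_force"];print("to seat nest x,y mm",(e@u*1e3).round(1),(e@n*1e3).round(1),"| Fnest",(f[:2]@u).round(1),(f[:2]@n).round(1),"Fz",f[2].round(1),"dq",abs(o["dq"]).max().round(3),"torq",o["wrist_torque"].round(2))
st=e-.012*u-.012*n if len(sys.argv)>1 else e
print("delta in tool cm",(T.T@np.r_[st,0]*100).round(2))
E
python3 st.py 1
```

```text
t 8.5 pos [ 0.5849 -0.2102  0.0793] yaw -31.1 tilt 0.09 open 0.0113
to seat nest x,y mm 39.4 -42.8 | Fnest -0.4 0.1 Fz -3.5 dq 0.562 torq [ 0.   -0.01 -0.  ]
delta in tool cm [ 2.43  5.62 -0.  ]
```

>>> move_arm(
  increments=[
    [1.2, 2.9, 0, 2, 0.5],
    [2.4, 5.7, 0, 3.2, 0.5],
    [2.4, 5.7, 0, 3.2, 0.5],
    [2.4, 5.7, 0, 3.2, 0.5],
    [2.4, 5.7, 0, 3.2, 0.5],
  ],
)

```text
t: 9.12
tool_pos: [0.5771, -0.2693, 0.0798]
tool_rot: [-3.003, 0.921, 0.001]
contact_force: [0.1, 0.4, -2.1]
opening: 0.0114
```

```bash
python3 snap.py 9 wrist side;python3 st.py 1
```

```text
9.225 [ 0.5773 -0.2694  0.0801] [-3.0034e+00  9.2100e-01  5.0000e-04] [-0.13 -0.31 -2.02] 0.011324786368566545 0.0036805509240330535
t 9.225 pos [ 0.5773 -0.2694  0.0801] yaw -34.1 tilt 0.02 open 0.0113
to seat nest x,y mm 12.4 10.4 | Fnest 0.1 -0.3 Fz -2.0 dq 0.004 torq [-0.02 -0.01 -0.04]
delta in tool cm [ 0.04  0.16 -0.  ]
```

View pics/wrist9.png

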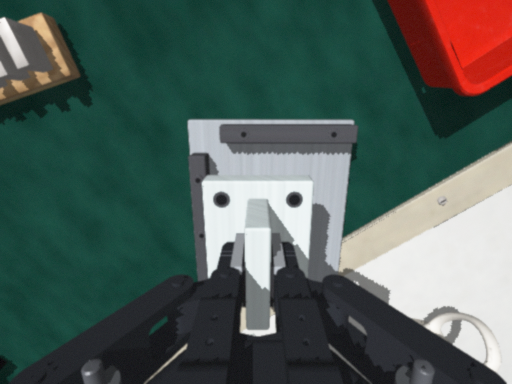

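View pics/side9.png

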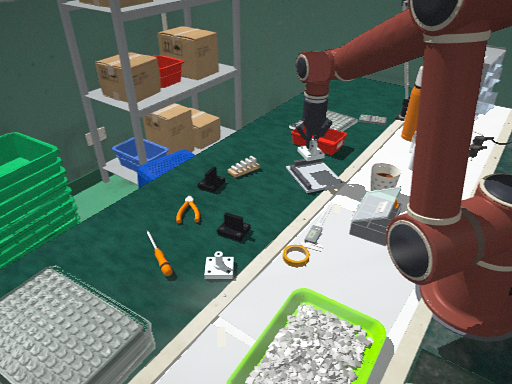

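The bracket is held square to the nest: short fence along the top (220-356,133), long fence at the left (200,155-275), both clear. Lowering to just above the plate, then feeling for it.

>>> move_arm(
  increments=[
    [0, 0, 2.5, 0, 0.5],
    [0, 0, 5, 0, 0.5],
    [0, 0, 6.2, 0, 0.5],
    [0, 0, 6.6, 0, 0.5],
    [0, 0, 6.6, 0, 0.5],
  ],
)

```text
t: 9.85
tool_pos: [0.5777, -0.2706, 0.0149]
tool_rot: [3.003, -0.923, 0.001]
contact_force: [-0.7, 0.1, -2.8]
opening: 0.0115
```

>>> move_arm(
  increments=[
    [0, 0, 0.1, 0, 0.5],
    [0, 0, 0.2, 0, 0.5],
    [0, 0, 0.2, 0, 0.5],
    [0, 0, 0.2, 0, 0.5],
  ],
)

```text
t: 10.35
tool_pos: [0.5773, -0.2704, 0.0124]
tool_rot: [-3.003, 0.923, -0.0]
contact_force: [-0.2, -0.6, -3.0]
opening: 0.0113
```

```bash
python3 st.py
```

```text
t 10.35 pos [ 0.5773 -0.2704  0.0124] yaw -34.17 tilt 0.01 open 0.0113
to seat nest x,y mm 11.9 11.2 | Fnest 0.2 -0.6 Fz -3.0 dq 0.002 torq [-0.   -0.04  0.03]
delta in tool cm [ 1.19 -1.12  0.  ]
```

>>> move_arm(
  increments=[
    [0, 0, 0.05, 0, 0.5],
    [0, 0, 0.1, 0, 0.5],
    [0, 0, 0.1, 0, 0.5],
  ],
)

```text
t: 10.72
tool_pos: [0.5771, -0.2704, 0.0112]
tool_rot: [-3.003, 0.923, 0.0]
contact_force: [0.1, -0.7, -2.5]
opening: 0.0113
```

>>> move_arm(
  increments=[
    [0, 0, 0.05, 0, 0.5],
    [0, 0, 0.1, 0, 0.5],
    [0, 0, 0.1, 0, 0.5],
  ],
)

```text
t: 11.1
tool_pos: [0.5772, -0.2704, 0.0103]
tool_rot: [-3.003, 0.923, 0.0]
contact_force: [0.5, 0.0, -4.0]
opening: 0.0115
```

```bash
python3 st.py
```

```text
t 11.1 pos [ 0.5772 -0.2704  0.0103] yaw -34.17 tilt 0.0 open 0.0115
to seat nest x,y mm 11.9 11.2 | Fnest 0.4 0.3 Fz -4.0 dq 0.001 torq [ 0.06 -0.07 -0.04]
delta in tool cm [ 1.19 -1.12 -0.  ]
```

>>> move_arm(
  increments=[
    [0, 0, 0.05, 0, 0.5],
    [0, 0, 0.05, 0, 0.5],
    [0, 0, 0.05, 0, 0.5],
  ],
)

```text
t: 11.48
tool_pos: [0.5773, -0.2704, 0.0102]
tool_rot: [-3.003, 0.923, 0.0]
contact_force: [-2.2, 2.0, 2.1]
opening: 0.0114
```

>>> move_arm(
  increments=[
    [0, 0, 0.05, 0, 0.5],
    [0, 0, 0.05, 0, 0.5],
    [0, 0, 0.05, 0, 0.5],
  ],
)

```text
t: 11.85
tool_pos: [0.5773, -0.2704, 0.0102]
tool_rot: [3.003, -0.923, -0.0]
contact_force: [-4.1, 3.2, 5.8]
opening: 0.0115
```

```bash
python3 st.py
```

```text
t 11.85 pos [ 0.5773 -0.2704  0.0102] yaw -34.16 tilt 0.01 open 0.0115
to seat nest x,y mm 11.9 11.2 | Fnest -5.2 0.3 Fz 5.8 dq 0.002 torq [ 0.37  0.64 -0.04]
delta in tool cm [ 1.19 -1.12 -0.  ]
```

The plate is felt at TCP z=0.0102, as predicted (0.0002 + 10 mm). I'll ease off to a light rest and slide towards the long fence (tool -y).

>>> move_arm(
  increments=[
    [0, 0, -0.08, 0, 0.5],
    [0, -0.2, -0.08, 0, 0.5],
    [0, -0.5, -0.08, 0, 0.5],
    [0, -0.8, -0.08, 0, 0.5],
    [0, -0.8, -0.08, 0, 0.5],
  ],
)

```text
t: 12.48
tool_pos: [0.5822, -0.2636, 0.0102]
tool_rot: [-3.003, 0.922, -0.001]
contact_force: [0.5, 0.2, -0.0]
opening: 0.011
```

```bash
python3 st.py
```

```text
t 12.475 pos [ 0.5822 -0.2636  0.0102] yaw -34.15 tilt 0.05 open 0.011
to seat nest x,y mm 11.6 2.8 | Fnest 0.3 0.4 Fz -0.0 dq 0.004 torq [-0.11  0.05  0.02]
delta in tool cm [ 1.16 -0.28  0.  ]
```

>>> move_arm(
  increments=[
    [0.3, 0, 0, 0, 0.5],
    [0.6, 0, 0, 0, 0.5],
    [0.9, 0, 0, 0, 0.5],
    [0.9, 0, 0, 0, 0.5],
  ],
)

```text
t: 12.98
tool_pos: [0.5896, -0.269, 0.0102]
tool_rot: [-3.003, 0.923, -0.001]
contact_force: [-1.4, 0.3, 2.2]
opening: 0.0117
```

>>> move_arm(
  increments=[
    [0, -0.05, 0, 0, 0.5],
    [0, -0.1, 0, 0, 0.5],
    [0, -0.1, 0, 0, 0.5],
  ],
)

```text
t: 13.35
tool_pos: [0.5899, -0.2687, 0.0102]
tool_rot: [3.002, -0.923, 0.002]
contact_force: [-0.4, -2.7, 1.8]
opening: 0.0117
```

```bash
python3 st.py; python3 snap.py 10 wrist side
```

```text
t 13.35 pos [ 0.5899 -0.2687  0.0102] yaw -34.17 tilt 0.08 open 0.0117
to seat nest x,y mm 2.4 2.7 | Fnest 1.2 -2.5 Fz 1.8 dq 0.002 torq [-0.32  0.23  0.03]
delta in tool cm [ 0.24 -0.27  0.  ]
13.45 [ 0.59   -0.2685  0.0103] [ 3.0023e+00 -9.2270e-01  1.6000e-03] [-0.32 -3.37  2.09] 0.01159104851296382 0.002668611320053136
```

View pics/wrist10.png

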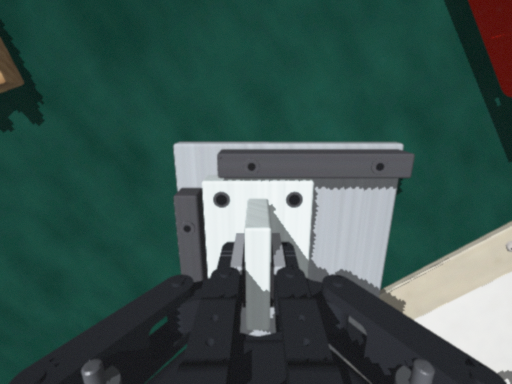

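A light drag of about 2.5 N, not clearly a touch yet. I'll ease the down-force a little and keep creeping in y.

>>> move_arm(
  increments=[
    [0, 0, -0.03, 0, 0.5],
    [0, -0.05, -0.03, 0, 0.5],
    [0, -0.1, -0.03, 0, 0.5],
    [0, -0.1, -0.03, 0, 0.5],
  ],
)

```text
t: 13.95
tool_pos: [0.5902, -0.267, 0.0102]
tool_rot: [-3.003, 0.923, 0.001]
contact_force: [-0.7, -1.5, 0.2]
opening: 0.0111
```

```bash
python3 st.py
```

```text
t 13.95 pos [ 0.5902 -0.267   0.0102] yaw -34.16 tilt 0.02 open 0.0111
to seat nest x,y mm 3.1 1.1 | Fnest 0.2 -1.6 Fz 0.2 dq 0.002 torq [-0.3   0.15 -0.05]
delta in tool cm [ 0.31 -0.11 -0.  ]
```

>>> move_arm(
  increments=[
    [0, -0.05, 0, 0, 0.5],
    [0, -0.1, 0, 0, 0.5],
    [0, -0.1, 0, 0, 0.5],
  ],
)

```text
t: 14.32
tool_pos: [0.5907, -0.2662, 0.0103]
tool_rot: [-3.003, 0.923, 0.001]
contact_force: [-0.6, -1.8, -0.3]
opening: 0.0112
```

```bash
python3 st.py
```

```text
t 14.325 pos [ 0.5907 -0.2662  0.0103] yaw -34.16 tilt 0.03 open 0.0112
to seat nest x,y mm 3.1 0.2 | Fnest 0.5 -1.8 Fz -0.3 dq 0.002 torq [-0.24  0.17 -0.03]
delta in tool cm [ 0.31 -0.02 -0.  ]
```

>>> move_arm(
  increments=[
    [0, -0.05, 0, 0, 0.5],
    [0, -0.05, 0, 0, 0.5],
    [0, -0.05, 0, 0, 0.5],
  ],
)

```text
t: 14.7
tool_pos: [0.5907, -0.2662, 0.0102]
tool_rot: [3.003, -0.923, -0.001]
contact_force: [-3.2, -3.4, -0.2]
opening: 0.0116
```

>>> move_arm(
  increments=[
    [0, -0.05, 0, 0, 0.5],
    [0, -0.05, 0, 0, 0.5],
    [0, -0.05, 0, 0, 0.5],
  ],
)

```text
t: 15.08
tool_pos: [0.5907, -0.2661, 0.0103]
tool_rot: [3.002, -0.922, -0.002]
contact_force: [-4.7, -4.8, 0.6]
opening: 0.0113
```

```bash
python3 st.py
```

```text
t 15.075 pos [ 0.5907 -0.2661  0.0103] yaw -34.16 tilt 0.1 open 0.0113
to seat nest x,y mm 3.1 0.1 | Fnest -1.2 -6.6 Fz 0.6 dq 0.002 torq [-0.81  0.73  0.04]
delta in tool cm [ 0.31 -0.01 -0.  ]
```

It touched the long fence 0.1 mm from prediction: position stalled and force rose to 6.6 N. Now creep in x to the short fence, keeping the light y push.

>>> move_arm(
  increments=[
    [0.1, 0, 0, 0, 0.5],
    [0.2, 0, 0, 0, 0.5],
    [0.25, 0, 0, 0, 0.5],
    [0.25, 0, 0, 0, 0.5],
  ],
)

```text
t: 15.58
tool_pos: [0.5913, -0.2666, 0.0104]
tool_rot: [3.003, -0.922, -0.009]
contact_force: [-10.8, -0.4, 5.1]
opening: 0.0113
```

```bash
python3 st.py
```

```text
t 15.575 pos [ 0.5913 -0.2666  0.0104] yaw -34.15 tilt 0.33 open 0.0113
to seat nest x,y mm 2.4 0.2 | Fnest -8.7 -6.4 Fz 5.1 dq 0.003 torq [-0.26  1.58  0.1 ]
delta in tool cm [ 0.24 -0.02 -0.  ]
```

Fx is 8.7 N with 2.4 mm still to go by measurement, and Fz and tilt rose. That looks like sticking, not a touch. I'll lighten y and z and look.

>>> move_arm(
  increments=[
    [0, 0.05, -0.04, 0, 0.5],
    [0, 0.1, -0.06, 0, 0.5],
    [0, 0.1, -0.06, 0, 0.5],
    [0, 0.1, -0.06, 0, 0.5],
  ],
)

```text
t: 16.08
tool_pos: [0.5924, -0.2673, 0.0103]
tool_rot: [-3.003, 0.923, 0.002]
contact_force: [-3.4, -1.0, -1.5]
opening: 0.011
```

```bash
python3 st.py;  python3 snap.py 11 wrist side; python3 - <<'E'
from h import *
w=load("side11.npz");d=load("wrist11.npz")
f=lambda c,x,y,n,m,k:cv2.resize(np.ascontiguousarray(c["image"][y:y+m,x:x+n,::-1]),None,fx=k,fy=k,interpolation=cv2.INTER_NEAREST)
cv2.imwrite("pics/c11.png",np.hstack([f(w,285,135,60,60,400/60),f(d,190,145,130,130,400/130)]))
E
```

```text
t 16.075 pos [ 0.5924 -0.2673  0.0103] yaw -34.16 tilt 0.08 open 0.011
to seat nest x,y mm 1.1 0.1 | Fnest -2.3 -2.7 Fz -1.5 dq 0.004 torq [-0.2   0.61  0.02]
delta in tool cm [ 0.11 -0.01 -0.  ]
16.175 [ 0.5926 -0.2675  0.0103] [-3.0027e+00  9.2280e-01  1.2000e-03] [-3.05 -1.64 -2.48] 0.01130701166763444 0.0024537825791760663
```

View pics/c11.png

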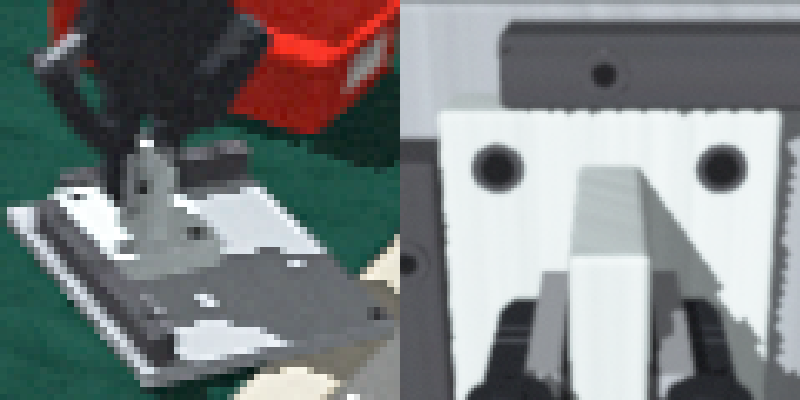

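It slid on, so it had been sticking. It now rests very lightly with about 1 mm to go. Creep x.

>>> move_arm(
  increments=[
    [0.05, 0, 0, 0, 0.5],
    [0.1, 0, 0, 0, 0.5],
    [0.1, 0, 0, 0, 0.5],
    [0.1, 0, 0, 0, 0.5],
  ],
)

```text
t: 16.68
tool_pos: [0.593, -0.2677, 0.0104]
tool_rot: [-3.002, 0.923, 0.004]
contact_force: [-5.0, 0.2, -3.2]
opening: 0.0114
```

```bash
python3 st.py
```

```text
t 16.675 pos [ 0.593  -0.2677  0.0104] yaw -34.16 tilt 0.14 open 0.0114
to seat nest x,y mm 0.4 0.1 | Fnest -4.2 -2.7 Fz -3.2 dq 0.001 torq [ 0.02  0.88 -0.01]
delta in tool cm [ 0.04 -0.01 -0.  ]
```

>>> move_arm(
  increments=[
    [0.05, 0, 0, 0, 0.5],
    [0.05, 0, 0, 0, 0.5],
    [0.05, 0, 0, 0, 0.5],
  ],
)

```text
t: 17.05
tool_pos: [0.5929, -0.2677, 0.0104]
tool_rot: [-3.002, 0.922, 0.006]
contact_force: [-6.7, 1.4, -1.1]
opening: 0.0115
```

```bash
python3 st.py
```

```text
t 17.05 pos [ 0.5929 -0.2677  0.0104] yaw -34.16 tilt 0.22 open 0.0115
to seat nest x,y mm 0.4 0.1 | Fnest -6.3 -2.6 Fz -1.1 dq 0.001 torq [ 0.15  1.08 -0.03]
delta in tool cm [ 0.04 -0.01 -0.  ]
```

>>> move_arm(
  increments=[
    [0.05, 0, 0, 0, 0.5],
    [0.05, 0, 0, 0, 0.5],
    [0.05, 0, 0, 0, 0.5],
  ],
)

```text
t: 17.42
tool_pos: [0.5929, -0.2677, 0.0105]
tool_rot: [-3.002, 0.922, 0.008]
contact_force: [-9.4, 3.1, 1.0]
opening: 0.0111
```

```bash
python3 st.py
```

```text
t 17.425 pos [ 0.5929 -0.2677  0.0105] yaw -34.16 tilt 0.29 open 0.0111
to seat nest x,y mm 0.5 0.1 | Fnest -9.5 -2.7 Fz 1.0 dq 0.003 torq [ 0.22  1.38 -0.  ]
delta in tool cm [ 0.05 -0.01 -0.  ]
```

Stalled in x with little weight on the plate (Fx 9.5 N, far over any drag), so it touches the short fence. Tilt is creeping to 0.3°. I'll ease x slightly, firm up y, and add a little down-force to keep it flat.

>>> move_arm(
  increments=[
    [-0.05, 0, 0.03, 0, 0.5],
    [-0.05, -0.06, 0.05, 0, 0.5],
    [-0.05, -0.06, 0.05, 0, 0.5],
    [-0.05, -0.06, 0.05, 0, 0.5],
  ],
)

```text
t: 17.92
tool_pos: [0.5929, -0.2677, 0.0105]
tool_rot: [-3.003, 0.923, 0.007]
contact_force: [-9.2, 0.6, 2.7]
opening: 0.0114
```

```bash
python3 st.py
```

```text
t 17.925 pos [ 0.5929 -0.2677  0.0105] yaw -34.16 tilt 0.24 open 0.0114
to seat nest x,y mm 0.4 0.2 | Fnest -7.9 -4.7 Fz 2.7 dq 0.001 torq [ 0.08  1.48 -0.04]
delta in tool cm [ 0.04 -0.02 -0.  ]
```

>>> move_arm(
  increments=[
    [-0.05, 0, 0, 0, 0.5],
    [-0.05, -0.02, 0.03, 0, 0.5],
    [-0.05, -0.02, 0.03, 0, 0.5],
    [-0.05, -0.02, 0.03, 0, 0.5],
  ],
)

```text
t: 18.42
tool_pos: [0.593, -0.2677, 0.0104]
tool_rot: [3.003, -0.923, -0.005]
contact_force: [-8.6, -0.5, 2.1]
opening: 0.0113
```

```bash
python3 st.py;  python3 snap.py 12 wrist side; python3 - <<'E'
from h import *
w=load("side12.npz");d=load("wrist12.npz")
f=lambda c,x,y,n,m,k:cv2.resize(np.ascontiguousarray(c["image"][y:y+m,x:x+n,::-1]),None,fx=k,fy=k,interpolation=cv2.INTER_NEAREST)
cv2.imwrite("pics/c12.png",np.hstack([f(w,285,135,60,60,400/60),f(d,190,145,130,130,400/130)]))
E
```

```text
t 18.425 pos [ 0.593  -0.2677  0.0104] yaw -34.16 tilt 0.19 open 0.0113
to seat nest x,y mm 0.4 0.1 | Fnest -6.8 -5.3 Fz 2.1 dq 0.002 torq [-0.05  1.44  0.01]
delta in tool cm [ 0.04 -0.01 -0.  ]
18.525 [ 0.5929 -0.2677  0.0104] [ 3.0026 -0.9227 -0.0051] [-8.64 -0.86  2.1 ] 0.011413733149148309 0.0009362081623148377
```

View pics/c12.png

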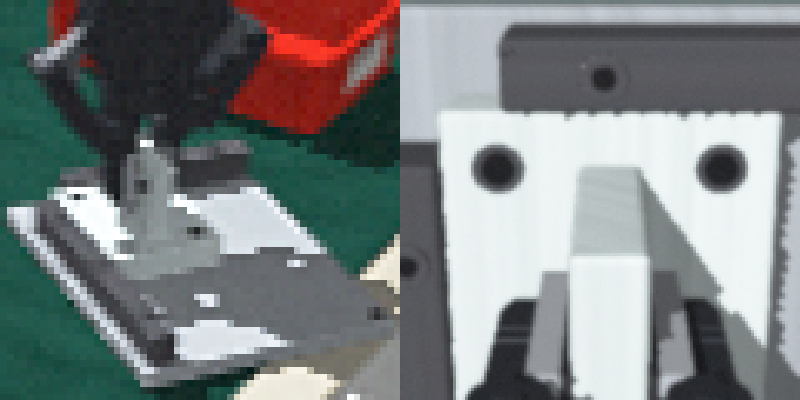

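The crop shows the base against the short fence (top) and long fence (left), with nothing between. Final check by measurement: hole positions on the base top.

```bash
python3 - <<'E'
from h import *
d=load("wrist12.npz")
g=cv2.cvtColor(d["image"],cv2.COLOR_RGB2GRAY).astype(float)
def hole(x0,y0,r=10):
    p=g[y0-r:y0+r+1,x0-r:x0+r+1];m=np.clip(130-p,0,None);yy,xx=np.mgrid[y0-r:y0+r+1,x0-r:x0+r+1];return [(m*xx).sum()/m.sum(),(m*yy).sum()/m.sum()]
h=[hole(222,199),hole(294,199)];P=plane(d,h,.026)
a=np.radians(-34.2);u=np.array([np.cos(a),np.sin(a)]);n=np.array([-u[1],u[0]]);c=np.array([.6428,-.2627])
print(h,[((p[:2]-c)@u*1e3,(p[:2]-c)@n*1e3) for p in P],"expect x -11, y -11/-53 (holes 54x42)")
v=(P[0]-P[1])[:2];print("yaw",np.degrees(np.arctan2(v[1],v[0]))-90)
# screws of fences in same image
s=lambda a,b:[190+(a-400)*130/400-.3,145+b*130/400-.3]
Q=plane(d,[s(604,78),s(410,264)],.028);print("short screw x (exp 7)",(Q[0,:2]-c)@u*1e3,"long screw y (exp 7)",(Q[1,:2]-c)@n*1e3)
E
python3 st.py
```

```text
[[np.float64(221.13052830838066), np.float64(199.35131646876613)], [np.float64(293.983508376009), np.float64(199.3742730665741)]] [(np.float64(-11.13260687105406), np.float64(-10.783788367476875)), (np.float64(-11.097791341314544), np.float64(-52.845675954266476))] expect x -11, y -11/-53 (holes 54x42)
yaw -34.15257506083355
short screw x (exp 7) 6.679341976070889 long screw y (exp 7) 6.385933090407535
t 18.525 pos [ 0.5929 -0.2677  0.0104] yaw -34.17 tilt 0.19 open 0.0114
to seat nest x,y mm 0.4 0.2 | Fnest -6.7 -5.6 Fz 2.1 dq 0.001 torq [-0.04  1.41 -0.01]
delta in tool cm [ 0.04 -0.02 -0.  ]
```

The holes sit 11.1 mm (x) and 10.8 mm (y) from the fence faces. A seated bracket should give 11 and 11, and yaw matches to 0.05°. Force is steady at 6.7 N and 5.6 N. Handing in.

```bash
python3 -c "
from station import order
print(order.finish_job())"; python3 st.py
```

```text
the job is handed in; nothing more can be done
None
the job is handed in; nothing more can be done
```

The rib bracket is seated in the corner of the nest, still gripped at 50 N and pressed against both fences. I handed the job in at about 18.5 s.

**Last checks:**
- **Contact:** the push was steady at about 6.7 N on the short fence and 5.6 N on the long one. The bracket stalled there with little down-force, so this is not just drag.
- **Position:** the base holes measured 11.1 mm and 10.8 mm from the fence faces, against 11 mm expected for a seated bracket.
- **Alignment:** the rib is parallel to the long fence to about 0.05°.

**What disagreed or went wrong:**
- **First grasp missed:** the fingers closed just above the rib without touching the bracket. Two camera views put the real fingertips about 44 mm farther back than the stated tool frame and `ctrl.nose_length` imply. I went about 4 cm lower and the second grasp held.
- **Sticking:** the bracket stuck once about 2.4 mm short of the short fence. I eased the down-force and the push on the long fence, and it slid on.
- **Small leftovers:** the tool leans about 0.2° under the push, and its height reads 0.2 mm above the first plate touch. The tool also reads 0.4 mm short of the computed seat, which is within calibration.

The other bracket, the look-alikes and the loose things were not touched.

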